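# Dock a covered medicine tray and pull off its clinging cover

### The job

A medicine tray stands on the packing table under a blue cover that clings tightly to it; if you simply pull the cover up, the tray comes up with it. With the cover still on, bring the tray to the metal hold-down dock and slide it fully home under the dock's lips, then lift the cover straight off so that the tray stays home in the dock with its three cartons. Stand the cover the right way up on the bare table, clear of the dock, without dropping it, and leave the other things on the table where they are.

Things in the scene. Friction and masses are not known exactly. Their poses are not given: they have to be found in the camera images.
- tray: slate grey tray under the cover: 110 x 104 mm body, 46 mm high, on a 4 mm flange plate 132 (its x) x 152 mm (its y). Origin: centre of the underside, z up, x along the slide direction; the flanges on its +y and -y sides stick out 16 mm past the cover and go under the dock's lips. Same when turned half round. Slick underside. Full weight 0.3 to 0.4 kg.
- cover: blue outer cover, 120 x 120 mm, 64 mm high without handle, open below, 1 mm play round the tray, 0.13 kg. Origin: centre of its lower rim, at first 4 mm above the tray's origin, axes as the tray's. Four sprung balls hold it: it comes off at about 10 N of upward pull (so the pair can be carried by the handle), is free after 10 mm and clear of tray and cartons after 50 mm.
- handle (a point): centre of the handle bar on top of the cover, 94 mm above the cover's lower rim; the bar runs along the cover's y, is 88 mm long, 16 mm thick (along x) and 18 mm high, with 21 mm of free space below it and the cover's top at each side; grip it across its 16 mm from above.
- dock: metal U-shaped hold-down dock fixed to the table, 149 (its x) x 226 mm (its y), 13 mm high, no floor: the tray slides on the table. Origin: on the table, where the tray's origin is when fully home; x points the way in, mouth to back stop (the stop touches the flange plate at x = 0 to 2 mm). Guides leave the flange 3 mm each side; dark lips, x = -40 to 67 mm, are 8 mm above the table.
- dock_mouth (a point): point on the table 150 mm before the dock's origin (its -x side), axes as the dock's: a tray set down with its origin here is clear of the mouth by about 20 mm; its guides flare out and its lips turn up there (to 18 mm high)
- orange_carton: small carton 99 x 31 x 26 mm in the tray, hidden by the cover; origin: centre of its underside
- blue_carton: small carton 99 x 31 x 26 mm in the tray, hidden by the cover; origin: centre of its underside
- teal_carton: small carton 99 x 31 x 26 mm in the tray, hidden by the cover; origin: centre of its underside
- tape_roll: roll of packing tape lying flat, 116 mm across, 64 mm high, bystander; origin: centre of its underside
- blue_flask: blue flask with a white cap, 72 mm across, 206 mm high, bystander; origin: centre of its underside
- desk_stapler: green stapler, 125 x 30 x 55 mm, bystander; origin: centre of its underside
- tablet_strips: banded pack of tablet strips, 46 x 83 x 37 mm, bystander; origin: centre of its underside
Mind the look-alikes: they are no part of the job. Of the things that look like the cover, the larger one is meant.

How it is judged:
On the way, in this order (a step that is already met when the one before it is completed fails the run):
1. the tray is fully home in the dock, with the cover still on (x of tray in the frame of dock above -0.008 m and horizontal distance between tray and dock below 0.01 m and height (world z) of tray below 0.006 m and angle between the x axis of tray and the x axis of dock, either way round below 0.08 rad and z of cover in the frame of tray below 0.009 m), for 0.2 s.
2. the cover is lifted clear of the tray, which stays home in the dock (z of cover in the frame of tray above 0.045 m and horizontal distance between tray and dock below 0.01 m and height (world z) of tray below 0.006 m), for 0.1 s.
At the end, for the whole second after the job is handed in: The tray lies flat in the dock within 8 mm of fully home, in line with it within 0.08 rad, with its three cartons in it; the cover stands right way up (within 0.05 rad) on the bare table, its centre more than 150 mm from the dock's and not touching the dock; both are released and at rest (x of tray in the frame of dock above -0.008 m and horizontal distance between tray and dock below 0.01 m and height (world z) of each of tray, cover below 0.003 m and angle between the x axis of tray and the x axis of dock, either way round below 0.08 rad and distance between each of orange_carton, blue_carton, teal_carton and tray below 0.05 m and angle between cover's own z axis and vertical below 0.05 rad and horizontal distance between cover and dock above 0.15 m and contact force between cover and dock below 0.05 N and linear speed of each of cover, tray below 0.02 m/s).
It fails at once if the tray is tipped by more than 0.35 rad (angle between tray's own z axis and vertical above 0.35 rad).
It fails at once if the cover is dropped: moving faster than 0.5 m/s with no finger on it (linear speed of cover above 0.5 m/s and contact force between the fingers and cover below 0.1 N).
It fails at once if a bystander is moved by more than 30 mm (distance of any of tape_roll, blue_flask, desk_stapler, tablet_strips from where it was at the start of the episode above 0.03 m).
It also fails if it takes over 58 s, if anything falls off the work surface, if the arm or the gripper's body presses on something with over 40 N, if the wrist force passes 120 N, or if a joint passes its speed limit or range.

### The arm

A 6-joint arm with a two-finger parallel gripper is mounted at the origin on the work surface; the furniture and walls round the work are solid. World frame = base frame: x ahead of the robot, y to its left, z up, the work surface at z = 0. Lengths are in m, angles in rad, forces in N, time in s.
With the tool pointing down it reaches from about 0.375 to 0.975 m from the base axis. Payload 3.8 kg.
Tool frame: the origin (TCP) lies on the centre line of the jaws, within the pads' length; the fingertips stand 17 mm ahead of it and the grasp point (between the pads) lies 2 mm behind it (bot.tip_extent is the distance from the TCP to the fingertips, in m); z points along the fingers, y is the line along which they close (so a half turn about z gives the same grasp; the last joint's range is limited). The gripper opens to 85 mm and grips with 20 to 120 N. Pads are 22 mm wide; open, the fingers measure 114 mm over their backs; the gripper's body (76 mm by 85 mm) begins 54 mm behind the grasp point. The pads swing forward as they close: fully open they stand 13 mm farther back than shut.
Start: joints at [-1.23, 0.264, 1.604, -0, 1.274, -0.037], TCP at [0.249, -0.627, 0.248] pointing down, gripper open.
Joint ranges: [-2.63, 2.63], [-0.94, 2.18], [0.31, 2.57], [-1.31, 4.45], [0, 2.66], [-2.55, 2.55]. Speed limits (rad/s): [2.57, 2.57, 3.14, 3.14, 3.14, 3.14].

### API

Orientations are given as a rotation vector (axis times angle).
In Python, from workcell import readout, read_camera, finish_job, bot gives the robot as it stands.
- The arm moves only by the tool jog_arm, never from a script. Its argument "deltas" is one flat list of numbers, 7 for each row, row after row: the shift along the tool's x, y, z in m, then the turn, a rotation vector about the tool's x, y, z in degrees, then the gripper command: -1 is shut, 1 is fully open, values between are in proportion. A call has 1 to 8 rows; each row is the pose to reach, as a shift and turn from the pose commanded when the call began, along the tool's axes at that moment; what a row does not reach only later rows make up. A row lasts 1/10 s, in which the tool goes at most 50 mm and 8.59 degrees, less where a joint would pass 70% of its speed; a pose out of reach is approached as far as the arm can. A call with a gripper value outside its range is refused whole. The fingers move at their own pace and stop on an object; "squeeze" is the grip in N (left out, the last holds). Time passes only in rows, so rows that repeat a pose let the fingers close. It gives the time, the measured TCP pose, the force, the opening and the grip force at its end, in the units of the state.
- readout.read_state(): the state, without advancing time (a new reading comes with each control period).
- read_camera(name): name is "scene" or "side" or "wrist"; returns a dict with "color" (384x512x3 uint8, blue, green, red), "fx", "fy", "cx", "cy" (pixels), "origin" and "attitude" of the camera in the world. Camera axes: x right, y down, z forward; pixel columns grow to the right and rows downward; lengths in m; the calibration is good to about 2 mm. A picture is of the moment at which its call begins. There is no depth.
- finish_job(): hands the job in; it is judged then, once.
The state is a dict: "time": time; "q": joint angles; "joint_vel": joint speeds; "joint_torque": joint torques, N m; "tool_pos": TCP position; "tcp_rot": TCP orientation; "wrist_force": force on the tool from outside, world axes, zero at the start; "torque": the same for the moment, N m; "width": opening from 0.0 (shut) to 1.0 (fully open); "grip_force": force on a finger pad.
Only numpy, scipy, OpenCV 4.12 (cv2) and the standard library are available. Lean on these libraries where they do the work, as an engineer would, in place of code of your own. Each camera call takes 0.05 s, during which the arm holds its last target. There are 200 camera calls.

## Working session

There is one attempt and no reset: what is moved stays moved. The work goes in short steps, Python scripts to look and compute and a tool call to move; the robot and the scene stay as the last step left them, time stands still between calls to the robot, and variables do not carry over. Pictures are saved under pics/ and viewed, at most 10 in all, crops included, and the job is handed in when it is done.

Besides the shell and the picture viewer there is one more tool, called after "Request:" as a command line: name --argument value ..., lists and objects as JSON in quotes. jog_arm: Moves the arm, as the interface text tells. Its arguments: {"type":"object","properties":{"deltas":{"type":"array"},"squeeze":{"type":"number"}},"required":["deltas"]}

```bash
mkdir -p pics; cat > h.py <<'E'
import numpy as np, cv2
from scipy.spatial.transform import Rotation as R
from workcell import readout, read_camera, finish_job, bot
def att(c):
    a=np.array(c["attitude"],float)
    return a if a.shape==(3,3) else (R.from_rotvec(a).as_matrix() if a.size==3 else R.from_quat(a).as_matrix())
def ray(c,u,v,z):
    d=att(c)@np.array([(u-c["cx"])/c["fx"],(v-c["cy"])/c["fy"],1.]); o=np.array(c["origin"])
    return o+d*(z-o[2])/d[2]
def proj(c,p):
    q=att(c).T@(np.array(p)-np.array(c["origin"])); return c["fx"]*q[0]/q[2]+c["cx"], c["fy"]*q[1]/q[2]+c["cy"]
E
python3 - <<'E'
from h import *
for n in ("scene","side"):
    c=read_camera(n); cv2.imwrite(f"pics/{n}.png",c["color"]); print(n,c["fx"],c["cx"],c["cy"],c["origin"],c["attitude"])
a=cv2.imread("pics/scene.png");b=cv2.imread("pics/side.png")
cv2.imwrite("pics/both.png",np.vstack([a,b])[:, :] if 0 else a)
s=readout.read_state();print(s)
E
```

```text
scene 398.84660111796154 252.0523117456616 194.43182133888078 [-0.5133222  -0.51073624  0.96644016] [-1.94504731  1.19400248 -0.61146166]
side 349.37121619873847 255.20413161858048 186.5638230724075 [ 0.38218017 -1.00084588  0.79129964] [-2.15831826  0.17206756 -0.09831272]
{'time': 0.1, 'q': array([-1.22989882e+00,  2.64689126e-01,  1.60526023e+00, -1.78964183e-06,
        1.27374500e+00, -3.69254370e-02]), 'joint_vel': array([ 0.00117602,  0.00031443, -0.00265541,  0.00104619, -0.00017048,
        0.00020654]), 'joint_torque': array([ 2.24060141e-04, -5.16708112e+01, -3.68589342e+01,  4.88470448e-06,
        6.30678929e-03, -1.31876308e-05]), 'tool_pos': array([ 0.2487701 , -0.62678566,  0.24706659]), 'tcp_rot': array([-3.08366085e+00, -5.89569912e-01,  5.02153466e-04]), 'wrist_force': array([-0.3472509 ,  0.54119077, -0.65254046]), 'torque': array([ 0.01945662,  0.0331539 , -0.02513257]), 'grip_force': 0.0, 'width': 1.001125062674302}
```

View pics/scene.png

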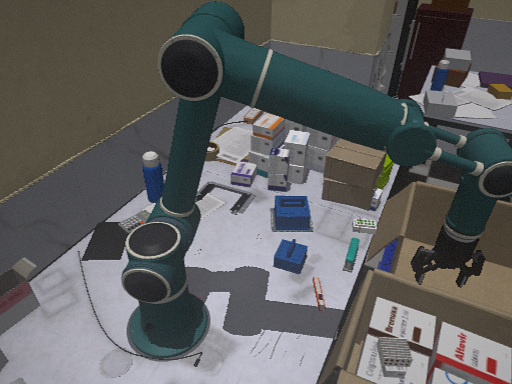

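View pics/side.png

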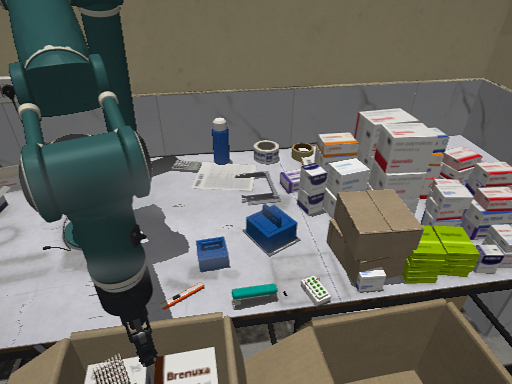

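The scene picture shows two blue covers, at (292,213) and (290,256), and the dock behind the arm at about (225,197). In the side picture they are at (271,228), (211,253) and (260,188). The one at side (271,228) is larger and has a grey flange under it, so I take it as the cover. I'll enlarge a crop to confirm.

```bash
python3 - <<'E'
from h import *
a=cv2.imread("pics/side.png")[160:280,180:330]
cv2.imwrite("pics/crop.png",cv2.resize(a,None,fx=5,fy=5,interpolation=cv2.INTER_CUBIC))
E
```

```text
(no output)
```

View pics/crop.png

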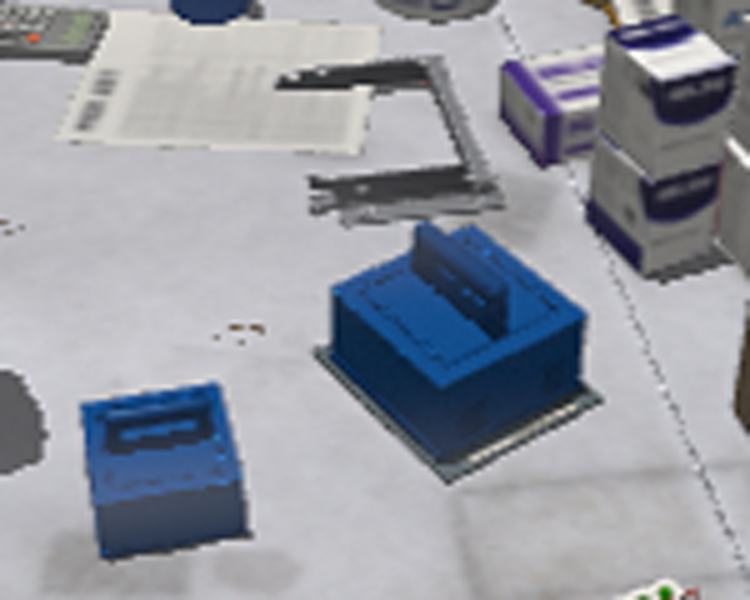

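The crop confirms the larger cover (centre about (455,305) in the crop) with the grey flange under it. The dock's mouth faces left and its back stop is on the right, at crop x 440–500.

```bash
python3 - <<'E'
from h import *
c=read_camera("side")
f=lambda u,v,z: ray(c,180+u/5,160+v/5,z)[:2].round(3)
print("top",[f(u,v,.068) for u,v in((330,287),(470,225),(585,315),(443,387))])
print("flange",[f(u,v,.004) for u,v in((315,352),(450,482),(605,400))])
print("handle",[f(u,v,.107) for u,v in((415,222),(428,222),(508,290),(498,290))])
print("dock",[f(u,v,.013) for u,v in((440,57),(505,205),(275,80),(310,180),(345,222),(375,62))])
# contour of the blue cover top via mask for check, dock dark mask
s=c["color"]; g=cv2.cvtColor(s,cv2.COLOR_BGR2HSV)
m=((g[...,0]>100)&(g[...,0]<125)&(g[...,1]>150)).astype(np.uint8)
n,l,st,ce=cv2.connectedComponentsWithStats(m)
print([(st[i],ce[i].round(1)) for i in range(1,n) if st[i,4]>100])
E
```

```text
top [array([ 0.5  , -0.115]), array([ 0.604, -0.063]), array([ 0.657, -0.169]), array([ 0.554, -0.222])]
flange [array([ 0.49 , -0.105]), array([ 0.557, -0.239]), array([ 0.672, -0.182])]
handle [array([ 0.557, -0.105]), array([ 0.566, -0.107]), array([ 0.602, -0.183]), array([ 0.596, -0.182])]
dock [array([0.645, 0.245]), array([0.652, 0.028]), array([0.501, 0.23 ]), array([0.512, 0.083]), array([0.53 , 0.026]), array([0.588, 0.245])]
[(array([212, 129,  17,  31, 434], dtype=int32), array([220.3, 144.1])), (array([ 246,  205,   51,   42, 1338], dtype=int32), array([271.1, 227.1])), (array([196, 237,  31,  17, 303], dtype=int32), array([211.3, 244.7]))]
```

Request:
jog_arm --deltas '[0.03,-0.02,-0.05,0,0,-6,1,0.24,-0.165,-0.1,0,0,-48,1,0.24,-0.165,-0.1,0,0,-48,1,0.24,-0.165,-0.1,0,0,-48,1,0.24,-0.165,-0.1,0,0,-48,1,0.24,-0.165,-0.1,0,0,-48,1,0.24,-0.165,-0.1,0,0,-48,1,0.24,-0.165,-0.1,0,0,-48,1]'

```text
time: 0.95
tool_pos: [0.4129, -0.3834, 0.3494]
tcp_rot: [2.574, 1.798, 0.002]
wrist_force: [-0.7, -0.1, 0.6]
width: 1.0
grip_force: 0.0
```

```bash
cat >> h.py <<'E'
def go(x,y,z,ydeg):
    """tool-frame shift and turn from the measured pose to a down-pointing pose with tool y at ydeg"""
    s=readout.read_state(); T=R.from_rotvec(s["tcp_rot"]); a=np.radians(ydeg)
    Y=np.array([np.cos(a),np.sin(a),0]); Z=np.array([0,0,-1.]); G=R.from_matrix(np.c_[np.cross(Y,Z),Y,Z])
    yy=T.as_matrix()[:,1]
    print("t",s["time"],"pos",s["tool_pos"].round(4),"ydeg",np.degrees(np.arctan2(yy[1],yy[0])).round(2),"F",s["wrist_force"].round(1),"w",round(s["width"],3),"grip",s["grip_force"])
    print("shift",(T.inv().apply(np.array([x,y,z])-s["tool_pos"])).round(4),"turn",np.degrees((T.inv()*G).as_rotvec()).round(2), "q",s["q"].round(2))
E
python3 -c "
from h import *
go(.58,-.143,.32,26.8)"
```

```text
t 0.95 pos [ 0.4129 -0.3834  0.3494] ydeg -20.13 F [-0.7 -0.1  0.6] w 1.0 grip 0.0
shift [0.2832 0.0741 0.0295] turn [  0.1    0.05 -46.93] q [-0.79  0.    1.71  0.    1.42 -0.44]
```

Request:
jog_arm --deltas '[0.283,0.074,0.03,0,0,-47,1,0.283,0.074,0.03,0,0,-47,1,0.283,0.074,0.03,0,0,-47,1,0.283,0.074,0.03,0,0,-47,1,0.283,0.074,0.03,0,0,-47,1,0.283,0.074,0.03,0,0,-47,1,0.283,0.074,0.03,0,0,-47,1,0.283,0.074,0.03,0,0,-47,1]'

```text
time: 1.75
tool_pos: [0.5788, -0.1461, 0.317]
tcp_rot: [-1.648, -2.673, 0.002]
wrist_force: [-0.4, -0.9, 0.1]
width: 1.0
grip_force: 0.0
```

```bash
python3 -c "
from h import *
go(.58,-.0,.32,3)
w=read_camera('wrist');cv2.imwrite('pics/w1.png',w['color']);print(w['origin'],w['fx'],proj(w,(.58,-.143,.107)))
c=read_camera('side');cv2.imwrite('pics/side2.png',c['color'])
"
```

```text
t 1.75 pos [ 0.5788 -0.1461  0.317 ] ydeg 26.68 F [-0.4 -0.9  0.1] w 1.0 grip 0.0
shift [ 0.13    0.0666 -0.0031] turn [-1.400e-01 -1.000e-02  2.368e+01] q [-0.29  0.08  1.69 -0.    1.37 -0.75]
[ 0.54252562 -0.07397398  0.44487872] 298.8603754661021 (np.float64(264.87100294652475), np.float64(165.8190196594138))
```

View pics/w1.png

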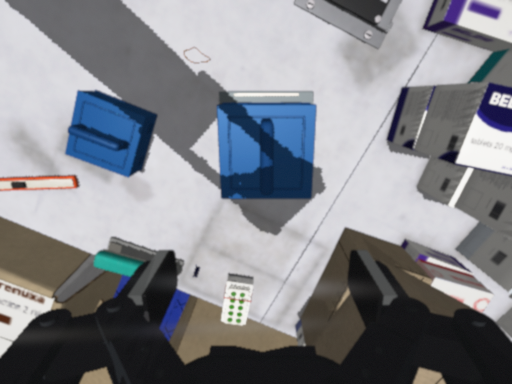

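The wrist picture shows the cover square in view. Its top runs from (218,103) to (316,198), the handle bar is at (266,118–193), the flange is visible at the top edge, and the small look-alike is at (110,132).

```bash
python3 -c "
from h import *
w=read_camera('wrist');f=lambda u,v,z: ray(w,u,v,z)[:2].round(4)
g=cv2.cvtColor(w['color'],cv2.COLOR_BGR2HSV);m=((g[...,0]>95)&(g[...,0]<125)&(g[...,1]>140)).astype(np.uint8)
m[:,:180]=0;m[240:]=0;m[:,350:]=0
k=max(cv2.findContours(m,0,2)[0],key=cv2.contourArea);r=cv2.minAreaRect(k);print(r)
b=np.array([f(*p,.068) for p in cv2.boxPoints(r)]);print(b,b.mean(0));d=b-np.roll(b,1,0);print(np.degrees(np.arctan2(d[:,1],d[:,0])),np.hypot(*d.T))
print('handle',[f(u,v,.107) for u,v in((266.5,118),(267,193))])
print('flange',[f(u,v,.004) for u,v in((219.5,92),(313,92))])
"
```

```text
((266.5, 149.5), (95.0, 97.0), 90.0)
[[ 0.4981 -0.1074]
 [ 0.603  -0.0549]
 [ 0.6634 -0.1606]
 [ 0.5474 -0.2186]] [ 0.577975 -0.135375]
[ 113.90988018   26.58689478  -60.2551187  -153.43494882] [0.12163852 0.11730413 0.12174009 0.12969194]
handle [array([ 0.5573, -0.0956]), array([ 0.5971, -0.173 ])]
flange [array([ 0.4871, -0.0996]), array([ 0.6041, -0.0411])]
```

Request:
jog_arm --deltas '[0.2,0.11,-0.03,0,0,24,1,0.2,0.11,-0.03,0,0,24,1,0.2,0.11,-0.03,0,0,24,1,0.2,0.11,-0.03,0,0,24,1,0.2,0.11,-0.03,0,0,24,1,0.2,0.11,-0.03,0,0,24,1]'

```text
time: 2.5
tool_pos: [0.5879, 0.0847, 0.3497]
tcp_rot: [2.167, 2.274, 0.005]
wrist_force: [0.2, -0.4, -0.4]
width: 0.997
grip_force: 0.0
```

```bash
python3 -c "
from h import *
go(.579,-.139,.2,27)
w=read_camera('wrist');cv2.imwrite('pics/w2.png',w['color']);np.save('w2.npy',w,allow_pickle=True)
"
```

```text
t 2.5 pos [0.5879 0.0847 0.3497] ydeg 2.77 F [ 0.2 -0.4 -0.4] w 0.997 grip 0.0
shift [-0.2232 -0.02    0.1493] turn [  0.16  -0.07 -24.23] q [0.1  0.06 1.65 0.   1.42 0.05]
```

View pics/w2.png

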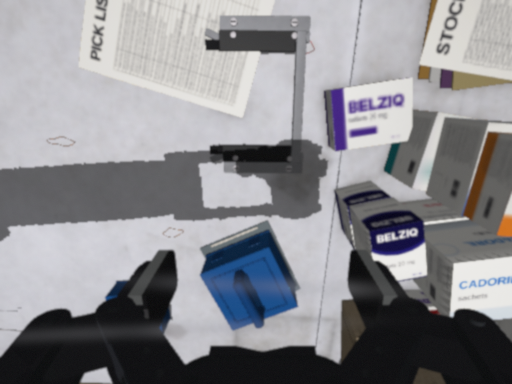

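The wrist picture shows the dock: outer corners about (309,16) and (300,172), dark lips at rows 30–52 and 145–165, back stop at column ~298, and the mouth at left near column 207. I'll enlarge it for exact edges.

```bash
python3 -c "
from h import *
a=cv2.imread('pics/w2.png')[5:185,190:320]
cv2.imwrite('pics/w2c.png',cv2.resize(a,None,fx=3.3333,fy=3.3333,interpolation=cv2.INTER_CUBIC))
"
```

```text
(no output)
```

View pics/w2c.png

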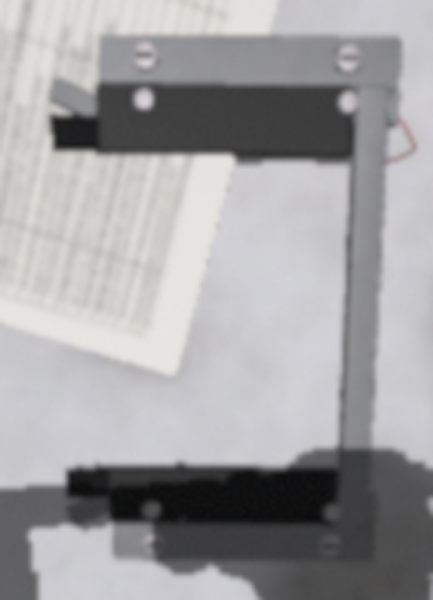

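```bash
python3 -c "
from h import *
w=np.load('w2.npy',allow_pickle=True).item()
f=lambda u,v,z=.013: ray(w,190+u*.3,5+v*.3,z)[:2].round(4)
a=lambda p,q:np.degrees(np.arctan2(*(q-p)[::-1])).round(2)
A,B,C,D=f(100,152),f(352,158),f(112,470),f(338,468)
print('lips',A,B,C,D,a(A,B),a(C,D))
E,F,G,H=f(355,88),f(338,520),f(385,88),f(372,530)
print('stop',E,F,G,H,a(F,E),a(H,G))
P,Q,S,T=f(100,37),f(402,38),f(113,558),f(375,558)
print('outer',P,Q,S,T,a(P,Q),a(S,T),np.hypot(*(P-S)),np.hypot(*(Q-T)),(P+S)/2, (A+C)/2, a(S,P))
c=(P+S)/2
"
```

```text
lips [0.522  0.2213] [0.6291 0.2242] [0.5282 0.0863] [0.6336 0.0924] 1.55 3.31
stop [0.6281 0.2508] [0.6355 0.0677] [0.6406 0.2514] [0.6521 0.0637] 92.31 93.51
outer [0.5218 0.2643] [0.6458 0.27  ] [0.5291 0.044 ] [0.6547 0.0501] 2.63 2.78 0.22042091552300566 0.22008003089785316 [0.52545 0.15415] [0.5251 0.1538] 91.9
```

```bash
python3 -c "
from h import *
w0=np.load('w2.npy',allow_pickle=True).item()
w=read_camera('wrist');print(np.array(w0['origin'])-w['origin'],w['origin'],np.abs(w['color'].astype(int)-w0['color']).mean(), att(w))
c=read_camera('scene')
for p in ((.565,.156,0),(.6547,.05,.013),(.6458,.27,.013),(.577,-.135,.107),(.579,-.143,.107)):print(p,np.round(proj(c,p),1))
cv2.imwrite('pics/sc2.png',cv2.resize(c['color'][130:280,180:360],None,fx=4,fy=4,interpolation=cv2.INTER_CUBIC))
"
```

```text
[-6.92932938e-05  1.88070306e-03  7.16158495e-04] [0.58340646 0.16312825 0.47691416] 5.0706227620442705 [[ 0.9988617   0.0447862   0.01641645]
 [ 0.04767632 -0.94824821 -0.31393039]
 [ 0.00150712  0.31435572 -0.94930407]]
(0.565, 0.156, 0) [221.4 199.5]
(0.6547, 0.05, 0.013) [255.3 192.3]
(0.6458, 0.27, 0.013) [207.5 179.2]
(0.577, -0.135, 0.107) [292.3 196.7]
(0.579, -0.143, 0.107) [294.6 197. ]
```

View pics/sc2.png

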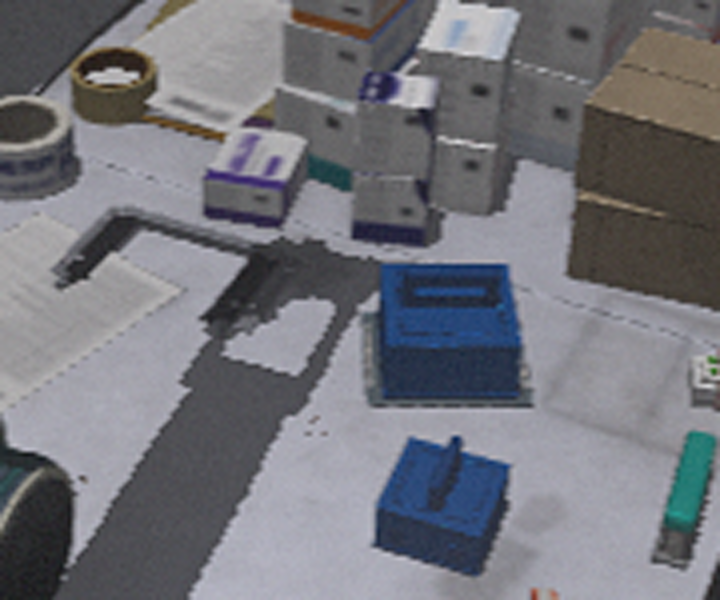

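The scene crop shows the dock corners within 2–3 px of the wrist-based projection and the bar's column matching y = -0.135. The wrist fix stands, so I'm going in to grasp.

Request:
jog_arm --deltas '[-0.22,-0.02,0.13,0,0,-24,1,-0.22,-0.02,0.13,0,0,-24,1,-0.22,-0.02,0.13,0,0,-24,1,-0.22,-0.02,0.13,0,0,-24,1,-0.22,-0.02,0.13,0,0,-24,1,-0.22,-0.02,0.13,0,0,-24,1,-0.22,-0.02,0.13,0,0,-24,1]'

```text
time: 3.35
tool_pos: [0.5759, -0.1415, 0.2166]
tcp_rot: [-1.656, -2.666, 0.002]
wrist_force: [0.2, 0.3, -0.3]
width: 1.004
grip_force: 0.0
```

```bash
python3 -c "
from h import *
w=read_camera('wrist');go(.578,-.136,.096,27)
cv2.imwrite('pics/w3.png',w['color']);print([np.round(proj(w,p),1) for p in ((.578,-.136,.107),(.558,-.097,.107),(.598,-.175,.107))])
"
```

```text
t 3.4 pos [ 0.5771 -0.1402  0.218 ] ydeg 26.42 F [ 0.2  1.  -0.5] w 1.002 grip 0.0
shift [0.0032 0.0028 0.122 ] turn [-0.03 -0.06 -0.58] q [-0.28  0.13  1.82  0.    1.19 -0.74]
[array([268. , 191.2]), array([267.5, 138.4]), array([268.4, 238.6])]
```

View pics/w3.png

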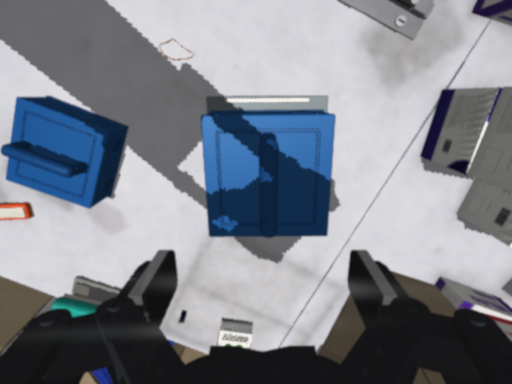

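The bar is at (268, 134–237), on the projected points, so I descend and grip.

Request:
jog_arm --deltas '[0.004,0.002,0.04,0,0,-0.6,1,0.004,0.002,0.075,0,0,-0.6,1,0.004,0.002,0.1,0,0,-0.6,1,0.004,0.002,0.115,0,0,-0.6,1,0.004,0.002,0.122,0,0,-0.6,1,0.004,0.002,0.122,0,0,-0.6,1,0.004,0.002,0.122,0,0,-0.6,0,0.004,0.002,0.122,0,0,-0.6,-0.4]' --squeeze 60

```text
time: 4.2
tool_pos: [0.5792, -0.1343, 0.0982]
tcp_rot: [1.634, 2.68, 0.001]
wrist_force: [-0.7, 0.3, 0.1]
width: 0.691
grip_force: 0.0
```

Request:
jog_arm --deltas '[0,0,0,0,0,0,-1,0,0,0,0,0,0,-1,0,0,0,0,0,0,-1,0,0,0,0,0,0,-1,0,0,0,0,0,0,-1,0,0,0,0,0,0,-1]' --squeeze 60

```text
time: 4.8
tool_pos: [0.5782, -0.1342, 0.0969]
tcp_rot: [1.635, 2.681, 0.0]
wrist_force: [-1.0, -0.7, 4.5]
width: 0.179
grip_force: 59.4
```

```bash
python3 -c "
from h import *
go(.415,.15,.12,2.5)
"
```

```text
t 4.8 pos [ 0.5782 -0.1342  0.0969] ydeg 27.24 F [-1.  -0.7  4.5] w 0.179 grip 59.364972710609436
shift [ 0.3274 -0.015  -0.0233] turn [ 0.04  0.03 24.74] q [-0.27  0.25  1.92 -0.    0.97 -0.75]
```

Request:
jog_arm --deltas '[0,0,-0.004,0,0,0,-1,0,0,-0.012,0,0,0,-1,0,0,-0.022,0,0,0,-1,0,0,-0.032,0,0,0,-1,0.01,0,-0.04,0,0,1,-1,0.025,-0.001,-0.043,0,0,2.5,-1,0.045,-0.002,-0.043,0,0,4,-1,0.065,-0.003,-0.043,0,0,6,-1]'

```text
time: 5.6
tool_pos: [0.5449, -0.0767, 0.1402]
tcp_rot: [1.777, 2.59, 0.001]
wrist_force: [0.7, 0.7, -5.4]
width: 0.172
grip_force: 58.6
```

```bash
python3 -c "
from h import *
go(.415,.15,.14,2.5)
"
```

```text
t 5.6 pos [ 0.5449 -0.0767  0.1402] ydeg 21.1 F [ 0.7  0.7 -5.4] w 0.172 grip 58.586692214012146
shift [ 2.582e-01 -3.960e-02  1.000e-04] turn [ 0.05 -0.   18.6 ] q [-0.19  0.12  1.98  0.    1.04 -0.55]
```

Force -5.4 N shows that the pair is lifted together.

Request:
jog_arm --deltas '[0.02,-0.003,0,0,0,1.5,-1,0.05,-0.007,0,0,0,3.5,-1,0.08,-0.012,0,0,0,6,-1,0.11,-0.017,0,0,0,8,-1,0.14,-0.021,0,0,0,10,-1,0.17,-0.026,0,0,0,12.5,-1,0.2,-0.03,0,0,0,15,-1,0.225,-0.034,0,0,0,17,-1]'

```text
time: 6.4
tool_pos: [0.4308, 0.1213, 0.1399]
tcp_rot: [-2.14, -2.3, -0.001]
wrist_force: [0.4, 0.3, -4.0]
width: 0.171
grip_force: 58.6
```

Request:
jog_arm --deltas '[0.015,-0.002,0,0,0,1,-1,0.026,-0.004,0,0,0,1.6,-1,0.03,-0.005,0,0,0,1.6,-1,0.03,-0.005,0,0,0,1.6,-1]'

```text
time: 6.8
tool_pos: [0.4246, 0.1498, 0.1397]
tcp_rot: [2.168, 2.273, 0.001]
wrist_force: [0.2, -0.6, -5.3]
width: 0.174
grip_force: 58.6
```

```bash
python3 -c "
from h import *
go(.415,.15,.097,2.5)
w=read_camera('wrist');cv2.imwrite('pics/w4.png',w['color']);np.save('w4.npy',w,allow_pickle=True)
print([np.round(proj(w,p),1) for p in ((.525,.2213,.013),(.528,.0875,.013),(.632,.2,.013))])
"
```

```text
t 6.8 pos [0.4246 0.1498 0.1397] ydeg 2.72 F [ 0.2 -0.6 -5.3] w 0.174 grip 58.62219035625458
shift [ 0.0006 -0.0096  0.0427] turn [ 0.03 -0.01  0.22] q [ 0.28 -0.07  2.18  0.    1.03  0.24]
[array([388.3, 112.1]), array([366.4, 255.6]), array([508.5, 144.2])]
```

View pics/w4.png

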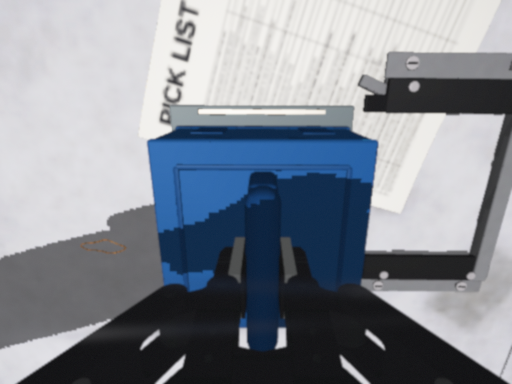

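The wrist view shows the flange edge at (171–353,105), the far lip corner at (388,113) and the near lip edge at row ~253. These match the predicted dock.

```bash
python3 -c "
from h import *
w=np.load('w4.npy',allow_pickle=True).item()
f=lambda u,v,z: ray(w,u,v,z)[:2]
A,B=f(171,105,.047),f(353,106,.047);d=(B-A)/np.hypot(*(B-A));n=np.array([-d[1],d[0]])
print(A,B,np.hypot(*(B-A)),np.degrees(np.arctan2(d[1],d[0])),'centre',(A+B)/2-.076*n)
E,F,G,H=f(388,113,.013),f(505,113,.013),f(370,252.5,.013),f(470,252.5,.013)
print('lips',E,F,G,H)
P,Q=f(386,52,.013),f(505,52,.013);S,T=f(365,290,.013),f(480,291,.013)
print('outer',P,Q,S,T)
a=lambda p,q:np.degrees(np.arctan2(*(q-p)[::-1])).round(2)
print(a(E,F),a(G,H),a(P,Q),a(S,T))
"
```

```text
[0.35635479 0.22001388] [0.48522365 0.22548693] 0.12898501993067546 2.431885222817443 centre [0.42401403 0.14681885]
lips [0.52484128 0.22059426] [0.62122866 0.22519614] [0.53088243 0.09106469] [0.62687987 0.09561937]
outer [0.5150514  0.26599736] [0.60735742 0.27041408] [0.53270073 0.04859704] [0.6485639  0.05289366]
2.73 2.72 2.74 2.12
```

Request:
jog_arm --deltas '[0.003,-0.009,0.01,0,0,0,-1,0.003,-0.009,0.022,0,0,0,-1,0.003,-0.009,0.033,0,0,0,-1,0.003,-0.009,0.039,0,0,0,-1,0.003,-0.009,0.042,0,0,0,-1,0.003,-0.009,0.0425,0,0,0,-1,0.003,-0.009,0.0425,0,0,0,-1]'

```text
time: 7.55
tool_pos: [0.4163, 0.1519, 0.097]
tcp_rot: [2.17, 2.272, 0.001]
wrist_force: [-1.0, -0.7, -1.3]
width: 0.174
grip_force: 59.3
```

```bash
python3 -c "
from h import *
go(.565,.1585,.097,2.6)
w=read_camera('wrist');np.save('w5.npy',w,allow_pickle=True)
g=cv2.cvtColor(w['color'],cv2.COLOR_BGR2GRAY);cv2.imwrite('pics/w5.png',cv2.resize(w['color'][30:330,130:512],None,fx=2,fy=2))
"
```

```text
t 7.55 pos [0.4163 0.1519 0.097 ] ydeg 2.64 F [-1.  -0.7 -1.3] w 0.174 grip 59.26060438156128
shift [-2.000e-04  1.488e-01  1.000e-04] turn [ 0.03 -0.    0.04] q [ 0.29 -0.03  2.23 -0.    0.94  0.25]
```

View pics/w5.png

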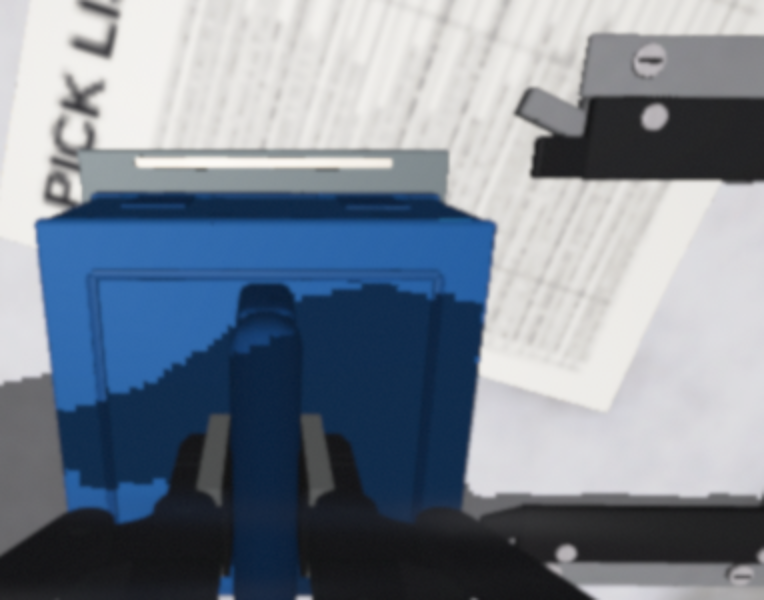

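The flange edge runs (80–447,150) in the crop, the far lip's inner edge starts at (585,180) and the near lip's at about (520,505). The tray is down before the mouth. Now I check the lateral fit.

```bash
python3 -c "
from h import *
w=np.load('w5.npy',allow_pickle=True).item()
f=lambda u,v,z: ray(w,130+u/2-.25,30+v/2-.25,z)[:2]
A,B=f(80,150,.004),f(447,150.5,.004);d=(B-A)/np.hypot(*(B-A));n=np.array([-d[1],d[0]]);c=(A+B)/2-.076*n
print(A,B,np.hypot(*(B-A)),np.degrees(np.arctan2(d[1],d[0])),'centre',c)
for z in (.009,.013):
  E,F,G,H=f(585,180,z),f(755,181,z),f(525,505,z),f(750,508,z)
  a=lambda p,q:np.degrees(np.arctan2(*(q-p)[::-1])).round(2)
  e=np.array([np.cos(np.radians(2.6)),np.sin(np.radians(2.6))]);m=np.array([-e[1],e[0]])
  print(z,E,F,G,H,a(E,F),a(G,H),'lat far',(E-c)@m,(F-c)@m,'near',(G-c)@m,(H-c)@m,'axial lip start',(E-c)@e)
E,F=f(590,34,.013),f(760,36,.013);print('outer far lat',(E-c)@m,(F-c)@m)
"
```

```text
[0.34720665 0.22226561] [0.47721077 0.22811834] 0.13013580302686836 2.5776924607317233 centre [0.41562674 0.14926888]
0.009 [0.5256757  0.22055433] [0.58556857 0.22298428] [0.52902911 0.08687786] [0.62441092 0.0897804 ] 2.32 1.74 lat far 0.06621991579606092 0.06593044415153017 near -0.06747105591170942 -0.06889831686635702 axial lip start 0.11316939978373856
0.013 [0.52357297 0.22077499] [0.5823559 0.2231599] [0.52686423 0.08957582] [0.62047843 0.09242456] 2.32 1.74 lat far 0.06653573549808807 0.06625162833739529 near -0.06467767728273854 -0.06607848826044235 axial lip start 0.1110788397949875
outer far lat 0.11224855800723121 0.11172012169278403
```

Request:
jog_arm --deltas '[0,0.006,0,0,0,0,-1,0,0.016,0,0,0,0,-1,0,0.028,0,0,0,0,-1,0,0.04,0,0,0,0,-1,0,0.052,0,0,0,0,-1,0,0.062,0,0,0,0,-1,0,0.07,0,0,0,0,-1,0,0.07,0,0,0,0,-1]'

```text
time: 8.4
tool_pos: [0.4876, 0.1553, 0.097]
tcp_rot: [2.169, 2.271, 0.002]
wrist_force: [-0.1, 0.2, -1.3]
width: 0.177
grip_force: 59.3
```

Request:
jog_arm --deltas '[0,0.006,0,0,0,0,-1,0,0.016,0,0,0,0,-1,0,0.028,0,0,0,0,-1,0,0.04,0,0,0,0,-1,0,0.052,0,0,0,0,-1,0,0.062,0,0,0,0,-1,0,0.07,0,0,0,0,-1,0,0.072,0,0,0,0,-1]'

```text
time: 9.2
tool_pos: [0.5589, 0.1585, 0.0969]
tcp_rot: [2.17, 2.272, 0.001]
wrist_force: [-4.7, -1.3, 6.2]
width: 0.175
grip_force: 60.3
```

```bash
python3 -c "
from h import *
go(.567,.1585,.097,2.6)
w=read_camera('wrist');np.save('w6.npy',w,allow_pickle=True)"
```

```text
t 9.2 pos [0.5589 0.1585 0.0969] ydeg 2.63 F [-4.7 -1.3  6.2] w 0.175 grip 60.279205441474915
shift [-0.0004  0.0081 -0.0001] turn [ 0.03 -0.01  0.03] q [0.23 0.23 1.95 0.   0.97 0.19]
```

Request:
jog_arm --deltas '[0,0.002,0,0,0,0,-1,0,0.004,0,0,0,0,-1,0,0.006,0,0,0,0,-1,0,0.006,0,0,0,0,-1]'

```text
time: 9.65
tool_pos: [0.5636, 0.1587, 0.0969]
tcp_rot: [2.169, 2.272, 0.0]
wrist_force: [-2.7, 0.1, 4.1]
width: 0.175
grip_force: 60.1
```

Request:
jog_arm --deltas '[0,0.002,0,0,0,0,-1,0,0.004,0,0,0,0,-1,0,0.005,0,0,0,0,-1,0,0.005,0,0,0,0,-1]'

```text
time: 10.05
tool_pos: [0.5664, 0.1591, 0.0971]
tcp_rot: [-2.168, -2.269, 0.005]
wrist_force: [-9.5, 0.1, 10.6]
width: 0.172
grip_force: 61.1
```

```bash
python3 -c "
from h import *
go(.571,.1587,.097,2.6)"
```

```text
t 10.05 pos [0.5664 0.1591 0.0971] ydeg 2.6 F [-9.5  0.1 10.6] w 0.172 grip 61.07045888900757
shift [-0.0006  0.0045  0.0001] turn [-0.27 -0.02 -0.  ] q [0.23 0.24 1.93 0.   0.97 0.18]
```

Request:
jog_arm --deltas '[0,0.002,0,0,0,0,-1,0,0.003,0,0,0,0,-1,0,0.003,0,0,0,0,-1]'

```text
time: 10.35
tool_pos: [0.5673, 0.1592, 0.0976]
tcp_rot: [-2.166, -2.266, 0.011]
wrist_force: [-16.5, 0.4, 19.8]
width: 0.179
grip_force: 62.3
```

```bash
python3 -c "
from h import *
go(.571,.1587,.097,2.6)"
```

```text
t 10.35 pos [0.5673 0.1592 0.0976] ydeg 2.59 F [-16.5   0.4  19.8] w 0.179 grip 62.28949427604675
shift [-0.0006  0.0037  0.0005] turn [-0.55 -0.   -0.01] q [0.23 0.25 1.92 0.   0.98 0.18]
```

Request:
jog_arm --deltas '[0,-0.002,0,0,0,0,-1,0,-0.004,0,0,0,0,-1,0,-0.004,0,0,0,0,-1,0,-0.004,0,0,0,0,-1,0,-0.004,0,0,0,0,-1]'

```text
time: 10.85
tool_pos: [0.5662, 0.1591, 0.0969]
tcp_rot: [-2.169, -2.27, 0.003]
wrist_force: [-7.5, 0.8, 8.0]
width: 0.177
grip_force: 60.6
```

Request:
jog_arm --deltas '[0,0,-0.002,0,0,0,-1,0,0,-0.004,0,0,0,-1,0,0,-0.006,0,0,0,-1,0,0,-0.008,0,0,0,-1,0,0,-0.01,0,0,0,-1,0,0,-0.012,0,0,0,-1,0,0,-0.014,0,0,0,-1,0,0,-0.016,0,0,0,-1]'

```text
time: 11.65
tool_pos: [0.5676, 0.1589, 0.1139]
tcp_rot: [-2.17, -2.272, 0.0]
wrist_force: [-6.6, -1.6, -3.4]
width: 0.177
grip_force: 60.6
```

Request:
jog_arm --deltas '[0,-0.001,-0.004,0,0,0,-1,0,-0.001,-0.01,0,0,0,-1,0,-0.001,-0.018,0,0,0,-1,0,-0.001,-0.026,0,0,0,-1,0,-0.001,-0.034,0,0,0,-1,0,-0.001,-0.044,0,0,0,-1,0,-0.001,-0.056,0,0,0,-1,0,-0.001,-0.07,0,0,0,-1]'

```text
time: 12.45
tool_pos: [0.567, 0.1589, 0.1841]
tcp_rot: [2.169, 2.272, 0.001]
wrist_force: [0.4, 0.1, -1.0]
width: 0.177
grip_force: 60.8
```

```bash
python3 -c "
from h import *
go(.58,-.135,.2,27)
w=read_camera('wrist');np.save('w7.npy',w,allow_pickle=True)
c=read_camera('scene');f=read_camera('side');np.save('s7.npy',[c,f],allow_pickle=True)
# tray/cartons in side view: colours in the dock area
for n,c in (('scene',c),('side',f)):
  u=[proj(c,(.565+a,.158+b,.05)) for a in(-.05,.05) for b in(-.05,.05)];print(n,np.round(u).tolist(),np.round(proj(c,(.567,.159,.165))))
  g=cv2.cvtColor(c['color'],cv2.COLOR_BGR2HSV);u=np.array(u).astype(int);x0,y0=u.min(0)-15;x1,y1=u.max(0)+15
  for nm,lo,hi in (('orange',5,22),('blue',100,125),('teal',78,97)):
    m=np.zeros(g.shape[:2],np.uint8);m[y0:y1,x0:x1]=cv2.inRange(g[y0:y1,x0:x1],(lo,110,60),(hi,255,255));k,l,st,ce=cv2.connectedComponentsWithStats(m)
    print(nm,[(st[i].tolist(),ce[i].round()) for i in range(1,k) if st[i,4]>15])
"
```

```text
t 12.45 pos [0.567  0.1589 0.1841] ydeg 2.65 F [ 0.4  0.1 -1. ] w 0.177 grip 60.80374002456665
shift [-0.2942 -0.0006 -0.0159] turn [ 5.000e-02  1.000e-02 -2.435e+01] q [ 0.23  0.15  1.86 -0.    1.13  0.18]
scene [[225.0, 200.0], [203.0, 192.0], [238.0, 186.0], [216.0, 179.0]] [219. 164.]
orange []
blue [([198, 164, 43, 27, 612], array([216., 176.]))]
teal []
side [[242.0, 184.0], [239.0, 171.0], [268.0, 182.0], [263.0, 169.0]] [253. 151.]
orange []
blue [([223, 153, 6, 12, 66], array([225., 158.])), ([237, 156, 36, 21, 508], array([254., 166.]))]
teal []
```

Force of -1.0 N means only the cover is in hand. Carrying it back to the bare spot where it stood.

Request:
jog_arm --deltas '[-0.01,0,-0.015,0,0,-1,-1,-0.035,0,-0.015,0,0,-3,-1,-0.07,0,-0.015,0,0,-6,-1,-0.105,0,-0.015,0,0,-9,-1,-0.14,0,-0.015,0,0,-12,-1,-0.175,0,-0.015,0,0,-15,-1,-0.21,0,-0.015,0,0,-18,-1,-0.24,0,-0.015,0,0,-20,-1]'

```text
time: 13.4
tool_pos: [0.5772, -0.0826, 0.1971]
tcp_rot: [-1.74, -2.615, 0.001]
wrist_force: [0.6, 0.5, -1.5]
width: 0.178
grip_force: 60.8
```

```bash
python3 -c "
from h import *
go(.579,-.135,.093,27)"
```

```text
t 13.4 pos [ 0.5772 -0.0826  0.1971] ydeg 22.72 F [ 0.6  0.5 -1.5] w 0.178 grip 60.81861734390259
shift [-0.0491 -0.0185  0.1041] turn [-0.05 -0.02 -4.28] q [-0.18  0.13  1.86 -0.    1.15 -0.58]
```

Request:
jog_arm --deltas '[-0.02,-0.008,0.01,0,0,-2,-1,-0.04,-0.015,0.03,0,0,-4,-1,-0.049,-0.018,0.055,0,0,-4.3,-1,-0.049,-0.018,0.075,0,0,-4.3,-1,-0.049,-0.018,0.09,0,0,-4.3,-1,-0.049,-0.018,0.096,0,0,-4.3,-1,-0.049,-0.018,0.1,0,0,-4.3,-1,-0.049,-0.018,0.1,0,0,-4.3,-1]'

```text
time: 14.2
tool_pos: [0.5802, -0.1327, 0.0979]
tcp_rot: [1.642, 2.678, 0.0]
wrist_force: [0.1, 0.0, -2.2]
width: 0.18
grip_force: 60.7
```

Request:
jog_arm --deltas '[0,0,0.002,0,0,0,-1,0,0,0.003,0,0,0,-1,0,0,0.004,0,0,0,-1,0,0,0.004,0,0,0,-1]'

```text
time: 14.6
tool_pos: [0.5801, -0.133, 0.094]
tcp_rot: [1.642, 2.678, 0.0]
wrist_force: [0.3, 1.0, -1.3]
width: 0.176
grip_force: 60.7
```

Request:
jog_arm --deltas '[0,0,0.001,0,0,0,-1,0,0,0.002,0,0,0,-1,0,0,0.002,0,0,0,-1]'

```text
time: 14.9
tool_pos: [0.5802, -0.1331, 0.0929]
tcp_rot: [1.643, 2.678, 0.0]
wrist_force: [-2.2, 0.6, 5.7]
width: 0.176
grip_force: 61.7
```

The rim is on the table at the expected height (contact 5.7 N), so I release and rise.

Request:
jog_arm --deltas '[0,0,-0.001,0,0,0,0,0,0,-0.001,0,0,0,0.5,0,0,-0.001,0,0,0,0.5,0,0,-0.001,0,0,0,0.5,0,0,-0.001,0,0,0,0.5,0,0,-0.001,0,0,0,0.5]'

```text
time: 15.5
tool_pos: [0.5799, -0.133, 0.0927]
tcp_rot: [-1.643, -2.678, 0.0]
wrist_force: [0.4, -0.1, 0.5]
width: 0.752
grip_force: 0.0
```

Request:
jog_arm --deltas '[0,0,-0.01,0,0,0,0.5,0,0,-0.03,0,0,0,0.5,0,0,-0.06,0,0,0,0.5,0,0,-0.1,0,0,0,0.5,0.03,0,-0.14,0,0,0,0.5,0.08,0,-0.18,0,0,0,0.5,0.12,0,-0.2,0,0,0,0.5,0.12,0,-0.2,0,0,0,0.5]'

```text
time: 16.3
tool_pos: [0.5259, -0.0233, 0.2982]
tcp_rot: [1.636, 2.675, 0.007]
wrist_force: [1.2, 0.5, -0.0]
width: 0.75
grip_force: 0.0
```

```bash
python3 -c "
from h import *
go(.579,-.135,.093,27)
for n in ('wrist','side','scene'):
  c=read_camera(n);np.save('e_'+n+'.npy',c,allow_pickle=True)
  g=cv2.cvtColor(c['color'],cv2.COLOR_BGR2HSV);u=np.array([proj(c,(.565+a,.158+b,z)) for a in(-.055,.055) for b in(-.055,.055) for z in (.0,.05)]).astype(int)
  x0,y0=np.maximum(u.min(0)-8,0);x1,y1=u.max(0)+8;print(n,x0,x1,y0,y1)
  for nm,lo,hi in (('orange',3,25),('blue',98,125),('teal',78,97)):
    m=np.zeros(g.shape[:2],np.uint8);m[y0:y1,x0:x1]=cv2.inRange(g[y0:y1,x0:x1],(lo,90,40),(hi,255,255));k,l,st,ce=cv2.connectedComponentsWithStats(m)
    print(nm,[(st[i].tolist(),ce[i].round(1).tolist(),ray(c,*ce[i],.045)[:2].round(3).tolist()) for i in range(1,k) if st[i,4]>12])
"
```

```text
t 16.3 pos [ 0.5259 -0.0233  0.2982] ydeg 27.09 F [ 1.2  0.5 -0. ] w 0.75 grip 0.0
shift [-0.1231 -0.005   0.2055] turn [0.4  0.15 0.09] q [-0.09 -0.05  1.86  0.    1.33 -0.57]
wrist 285 441 0 111
orange [([314, 35, 73, 41, 460], [346.5, 54.5], [0.558, 0.133])]
blue [([327, 6, 74, 44, 436], [359.2, 26.7], [0.556, 0.164])]
teal [([354, 0, 8, 3, 16], [357.9, 0.7], [0.54, 0.185]), ([378, 0, 39, 21, 200], [398.6, 9.5], [0.586, 0.198])]
side 229 277 160 203
orange []
blue []
teal []
scene 193 247 170 219
orange [([222, 189, 10, 11, 22], [225.7, 195.2], [0.546, 0.124])]
blue []
teal [([207, 185, 10, 11, 17], [210.6, 191.2], [0.542, 0.189])]
```

All three cartons are in the dock area. One quick numeric check of the tray and cover from above.

Request:
jog_arm --deltas '[0.12,0.07,-0.06,0,0,24,0.5,0.12,0.07,-0.06,0,0,24,0.5,0.12,0.07,-0.06,0,0,24,0.5,0.12,0.07,-0.06,0,0,24,0.5,0.12,0.07,-0.06,0,0,24,0.5,0.12,0.07,-0.06,0,0,24,0.5]'

```text
time: 17.05
tool_pos: [0.5335, 0.1112, 0.3508]
tcp_rot: [-2.162, -2.278, 0.005]
wrist_force: [-0.6, -0.2, -0.8]
width: 0.745
grip_force: 0.0
```

```bash
python3 -c "
from h import *
go(.579,-.135,.093,27)
c=read_camera('wrist');g=cv2.cvtColor(c['color'],cv2.COLOR_BGR2HSV)
for nm,lo,hi in (('orange',3,25),('blue',98,125),('teal',78,97)):
    m=cv2.inRange(g,(lo,90,40),(hi,255,255));k,l,st,ce=cv2.connectedComponentsWithStats(m)
    for i in range(1,k):
      if st[i,4]<60: continue
      x,y,w,h,a=st[i].tolist()
      print(nm,st[i].tolist(),'lo',ray(c,x,y+h/2,.035)[:2].round(3),'hi',ray(c,x+w,y+h/2,.035)[:2].round(3), 'c@.068',ray(c,x+w/2,y+h/2,.068)[:2].round(3))
# grey profile along the dock axis at the tray's -x side and at the stop
for yy in (.125,.158,.19):
  print([int(g[int(v),int(u),2]) for u,v in [proj(c,(x,yy+(x-.565)*.045,.004)) for x in np.arange(.48,.512,.002)]])
"
```

```text
t 17.05 pos [0.5335 0.1112 0.3508] ydeg 2.97 F [-0.6 -0.2 -0.8] w 0.745 grip 0.0
shift [-0.2478  0.0335  0.258 ] turn [ -0.19   0.05 -24.03] q [ 0.16 -0.03  1.74 -0.    1.43  0.11]
orange [458, 0, 22, 70, 345] lo [0.784 0.279] hi [0.813 0.281] c@.068 [0.778 0.273]
orange [452, 88, 12, 11, 109] lo [0.794 0.206] hi [0.811 0.207] c@.068 [0.783 0.205]
orange [486, 95, 26, 15, 276] lo [0.846 0.196] hi [0.882 0.198] c@.068 [0.839 0.197]
orange [252, 132, 68, 12, 299] lo [0.516 0.129] hi [0.616 0.134] c@.068 [0.564 0.136]
orange [116, 354, 30, 13, 110] lo [ 0.272 -0.31 ] hi [ 0.33  -0.307] c@.068 [ 0.318 -0.271]
blue [252, 110, 70, 11, 278] lo [0.515 0.161] hi [0.616 0.166] c@.068 [0.563 0.166]
blue [403, 233, 48, 11, 84] lo [ 0.771 -0.022] hi [ 0.85  -0.018] c@.068 [ 0.79  -0.004]
blue [412, 242, 54, 34, 934] lo [ 0.794 -0.059] hi [ 0.885 -0.054] c@.068 [ 0.816 -0.038]
blue [238, 244, 91, 96, 5607] lo [ 0.503 -0.141] hi [ 0.662 -0.132] c@.068 [ 0.579 -0.112]
blue [186, 299, 12, 44, 224] lo [ 0.41  -0.209] hi [ 0.432 -0.208] c@.068 [ 0.429 -0.178]
teal [252, 85, 72, 13, 314] lo [0.514 0.194] hi [0.615 0.199] c@.068 [0.562 0.196]
teal [416, 164, 16, 27, 222] lo [0.77  0.082] hi [0.795 0.083] c@.068 [0.764 0.091]
teal [0, 189, 6, 44, 174] lo [ 0.118 -0.008] hi [ 0.128 -0.008] c@.068 [0.153 0.007]
[207, 206, 205, 205, 205, 205, 205, 204, 205, 205, 180, 152, 149, 150, 148, 145, 133]
[233, 233, 233, 233, 232, 231, 231, 229, 226, 222, 195, 155, 157, 157, 150, 134, 109]
[207, 209, 211, 213, 220, 218, 204, 206, 208, 175, 157, 161, 165, 164, 154, 104, 83]
```

```bash
python3 -c "
from h import *
print(finish_job())"
```

```text
the job is handed in; nothing more can be done
None
```

The job is handed in, verdict not shown: the tray is home at the dock's stop with its three cartons, and the cover stands released on the bare table about 0.29 m from the dock. I checked the final state by measurements only, since my ten picture views were used up.

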